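# Hang the lift-off door on the trinket chest

### The job

The little lift-off door of the acrylic trinket chest stands in the wooden stand. Take it out and lower it gently onto the chest so that both hinge sockets drop fully home on the two upright pintles, then swing the door shut and let go, without forcing the hinge or disturbing the things on the tray.

Things in the scene. Friction and masses are not known exactly. Their poses are not given: they have to be found in the camera images.
- leaf: Loose door, 0.11-0.22 kg, aluminium frame and clear pane. Origin: on its hinge axis, level with its bottom edge. z up along that axis, x from the axis to the free edge, y out of its outside face (20 mm pull knob there at x 111, z 55 mm). Panel 10 mm thick (y -5 to 5), x 12 to 117, z 0 to 125 mm. Starts upright in the stand.
- leaf_grip (a point): Middle of the door's top edge (door frame x 64.5, z 125 mm), good to pinch across the 10 mm thickness from above; the opaque top rail reaches 34 mm down from here. Axes as the door's.
- leaf_socket (a point): Centre of the lower hinge socket's underside: on the door's axis, z 20 mm in the door frame. Two equal round steel sockets: outer diameter 17 mm, bore 10 mm right through, 14 mm high; the upper one's underside is at z 90 mm. Each joins the panel by a web 8 mm thick.
- stand: Fixed wooden stand holding the door at the start: base 80 x 60 x 8 mm, two rails 60 mm long along own x, 18 mm high above the base, with a 12.4 mm slot between. Origin: centre of the underside. The door's bottom edge rests on the base; the door lifts straight up out.
- chest: Fixed clear acrylic chest of small drawers, 100 deep (own x), 140 wide (own y), 142 mm high. Origin: centre of the underside. Front looks along own -x, front face at x -50 mm; an aluminium fascia on it, 9.5 mm proud, y -28 to 70 mm, stops the shut door. A steel hinge strip is at the -y end of the front. More than 15 N from the door, or 20 N from a gripper, would damage it.
- hinge_nominal (a point): Fixed to the chest at x -66, y -56, z 12 mm: the home of the door's origin when the hinge strip is at mid-slot. But the strip is screwed tight at an unknown place in its slots: the true hinge axis is up to 12 mm to either side of here along the chest's y (exact in x), to be found by feel. Home height is as here. Axes as the chest's.
- pintle_nominal (a point): Mid-slot place of the lower pintle's foot (20 mm above hinge_nominal). Two pintles on one upright axis, the upper one 70 mm higher: diameter 8, height 14 mm, top 3 mm tapering to 6 mm diameter. Each stands on a round shoulder 16 mm wide, 6 mm thick, on which a socket rests when home. Sideways play of door on pintles 1 mm.
- chest_fascia (a point): Middle of the fascia's front (chest x -59.5, y 21, z 71 mm). Shut: door's x points along chest +y, outside face to the front, door against the fascia. Open 90 degrees: door's x along chest -x. No latch; it swings freely. The upper shoulder is in the way from above: bring the door in sideways from the front, 16 to 45 mm above home height, then lower.
- frog: Green ceramic frog ring holder, about 55 mm wide, 70 mm tall. Origin: centre of the underside. Leave alone.
- flacon: Closed perfume flacon 30 x 46 x 83 mm, black cap. Origin: centre of the underside. Leave alone.
- watch: Black rubberised wristwatch standing on the edge of its closed strap, loop 58 mm across, case 34 mm high. Origin: centre of the loop's underside. Leave alone.
- comb: Horn-effect comb lying flat, 140 x 32 x 5 mm, length along own x. Origin: centre of the underside. Leave alone.
Not all that is in view belongs to the job. Several things have the shape of the stand; the one meant has the colours described above.

How it is judged:
By the outcome, as a careful person would: the job done as asked, in the order asked, and still so for the second after the job is handed in, with the robot touching nothing.
It also fails if it takes over 61 s, if anything falls off the work surface, if the arm or the gripper's body presses on something with over 40 N, if the wrist force passes 120 N, or if a joint passes its speed limit or range.

### The arm

A 6-joint arm with a two-finger parallel gripper is mounted at the origin on the work surface. World frame = base frame: x ahead of the robot, y to its left, z up, the work surface at z = 0. Lengths are in m, angles in rad, forces in N, time in s.
With the tool pointing down it reaches from about 0.225 to 0.875 m from the base axis. Payload 3.4 kg.
Tool frame: the origin (TCP) lies at the very end of the fingers, on their centre line; the grasp point (between the pads) lies 19 mm behind it; z points along the fingers, y is the direction in which the jaws open and shut (so a half turn about z gives the same grasp; the last joint's range is limited). The gripper opens to 85 mm and grips with 20 to 120 N. Pads are 22 mm wide; open, the fingers measure 114 mm over their backs; the gripper's body (76 mm by 85 mm) begins 54 mm behind the grasp point. The pads swing forward as they close: fully open they stand 13 mm farther back than shut.
Start: joints at [-1.28, 0.276, 1.505, -0, 1.361, -0.121], TCP at [0.23, -0.527, 0.231] pointing down, gripper open.
Joint ranges: [-2.89, 2.89], [-0.75, 2.08], [0.22, 2.7], [-1.18, 4.32], [0.11, 2.71], [-2.7, 2.7]. Speed limits (rad/s): [2.57, 2.57, 3.14, 3.14, 3.14, 3.14].

### API

Orientations are given as a unit quaternion [w, x, y, z].
In Python, from rig import manip, viewer, job gives the robot as it stands.
- The arm moves only by the shell command python3 -m crank 'ROWS' [OPENING] [FORCE]. ROWS is JSON, a list of rows, each a list of 6 numbers: the shift along the tool's x, y, z in m, then the turn, a rotation vector about the tool's x, y, z in degrees. In form: [[dx, dy, dz, rx, ry, rz], ...]. A call has 1 to 20 rows; each row is the pose to reach, as a shift and turn from the pose measured when the call began, along the tool's axes at that moment; what a row does not reach only later rows make up. A row lasts 1/8 s, in which the tool goes at most 62.5 mm and 10.7 degrees, less where a joint would pass 70% of its speed; a pose out of reach is approached as far as the arm can. A call with a gripper value outside its range is refused whole. OPENING is the opening, from 0 (shut) to 1 (fully open), set as the call begins (- or left out, the last holds). The fingers move at their own pace and stop on an object; FORCE is the grip in N (left out, the last holds). Time passes only in rows, so rows that repeat a pose let the fingers close. It gives the time, the measured TCP pose, the force and the opening at its end, in the units of the state.
- manip.get_state(): the state, without advancing time (a new reading comes with each control period).
- viewer.get_image(name): name is "scene" or "top" or "wrist"; returns a dict with "frame" (400x640x3 uint8, blue, green, red), "range_z" (400x640 float32, m along the optical axis (not along the pixel's ray), 0 where there is no reading), "intrinsics" (3x3 intrinsics, pixels), "D" ([k1, k2, p1, p2, k3] as OpenCV has them; the pictures are not rectified), "world_from_camera" (4x4, takes a point from camera to world coordinates); the wrist camera has in their place "mount" (4x4, takes a point from camera to tool coordinates, whose origin is the TCP and whose axes are the flange's). Camera axes: x right, y up, looking along -z (the intrinsics and any distortion apply to the point x, -y, -z); pixel columns grow to the right and rows downward; lengths in m; the calibration is good to about 2 mm. A picture is of the moment at which its call begins: read the wrist's pose just before it.
- job.sign_off(): hands the job in, once; it reports no verdict.
The state is a dict: "clock": time; "qpos": joint angles; "qd": joint speeds; "effort": joint torques, N m; "position": TCP position; "ee_rot": TCP orientation; "contact_force": force on the tool from outside, world axes, zero at the start; "moment": the same for the moment, N m; "width": finger opening in m.
Only numpy, scipy, OpenCV 4.12 (cv2) and the standard library are available. Lean on these libraries where they do the work, as an engineer would, in place of code of your own. Each camera call takes 0.05 s, during which the arm holds its last target. There are 200 camera calls.

## Working session

There is one attempt and no reset: what is moved stays moved. The work goes in short steps, Python scripts to look and compute and a shell command to move; the robot and the scene stay as the last step left them, time stands still between calls to the robot, and variables do not carry over. Pictures are saved under pics/ and viewed, about 8 in all and at most 12, crops included, and the job is handed in when it is done.

```bash
ls; mkdir -p pics
cat > h.py <<'E'
from rig import manip, viewer, job
import numpy as np, cv2
from scipy.spatial.transform import Rotation as R
def grab(n):
    s=manip.get_state(); im=viewer.get_image(n)
    if 'mount' in im:
        q=s['ee_rot']; T=np.eye(4); T[:3,:3]=R.from_quat([q[1],q[2],q[3],q[0]]).as_matrix(); T[:3,3]=s['position']
        im['world_from_camera']=T@np.array(im['mount'])
    return im
def rays(im,px):
    u=cv2.undistortPoints(np.array(px,float).reshape(-1,1,2),np.array(im['intrinsics']),np.array(im['D'])).reshape(-1,2)
    d=np.c_[u[:,0],-u[:,1],-np.ones(len(u))]; W=np.array(im['world_from_camera'])
    return W[:3,3], d@W[:3,:3].T
def onplane(im,px,z):
    o,d=rays(im,px); return o+d*((z-o[2])/d[:,2])[:,None]
def depthpt(im,px):
    o,d=rays(im,px); r=np.array([im['range_z'][int(v),int(u)] for u,v in px]); return o+d*r[:,None]
def proj(im,P):
    W=np.linalg.inv(np.array(im['world_from_camera'])); p=np.atleast_2d(P)@W[:3,:3].T+W[:3,3]
    return cv2.projectPoints((p*[1,-1,-1]).reshape(-1,1,3),np.zeros(3),np.zeros(3),np.array(im['intrinsics']),np.array(im['D']))[0].reshape(-1,2)
E
python3 - <<'E'
from h import *
import pickle
print(manip.get_state())
for n in('scene','top','wrist'):
    im=grab(n); cv2.imwrite(f'pics/{n}0.png',im['frame']); pickle.dump(im,open(f'{n}0.pkl','wb')); print(n,np.array(im['world_from_camera']).round(3).tolist(),np.array(im['intrinsics']).round(1).tolist(),im['D'])
E
```

```text
pics
{'clock': 0.0, 'qpos': array([-1.28000009e+00,  2.76617612e-01,  1.50615793e+00, -1.17781895e-05,
        1.36070510e+00, -1.20989392e-01]), 'qd': array([ 1.59402915e-03,  1.79521040e-04, -1.72268960e-05, -2.64448346e-04,
       -6.94704177e-04,  1.18472577e-03]), 'effort': array([ 2.82283640e-03, -4.16777515e+01, -2.45805502e+01,  3.41581244e-04,
        1.07971154e-02,  1.82149114e-05]), 'position': array([ 0.22998199, -0.52641312,  0.23041694]), 'ee_rot': array([-9.40107635e-04,  9.78878159e-01,  2.04442313e-01, -8.57899614e-05]), 'contact_force': array([ 0.08923433, -0.6672236 , -0.71890318]), 'moment': array([-0.02033354,  0.00876113, -0.01422893]), 'width': 0.08532256924985722}
scene [[0.152, -0.826, 0.543, 1.083], [0.988, 0.132, -0.077, -0.203], [-0.008, 0.548, 0.836, 0.906], [0.0, 0.0, 0.0, 1.0]] [[437.9, 0.0, 320.5], [0.0, 437.9, 204.8], [0.0, 0.0, 1.0]] [-0.03160503  0.          0.          0.          0.        ]
top [[-0.005, 0.997, -0.072, 0.486], [-1.0, -0.004, 0.014, -0.131], [0.014, 0.072, 0.997, 1.046], [0.0, 0.0, 0.0, 1.0]] [[364.5, 0.0, 321.7], [0.0, 364.5, 194.2], [0.0, 0.0, 1.0]] [-0.02713615  0.          0.          0.          0.        ]
wrist [[0.4, 0.872, 0.282, 0.301], [-0.917, 0.381, 0.121, -0.494], [-0.002, -0.307, 0.952, 0.373], [0.0, 0.0, 0.0, 1.0]] [[329.2, 0.0, 321.1], [0.0, 329.2, 198.3], [0.0, 0.0, 1.0]] [-0.03316843  0.          0.          0.          0.        ]
```

View pics/scene0.png

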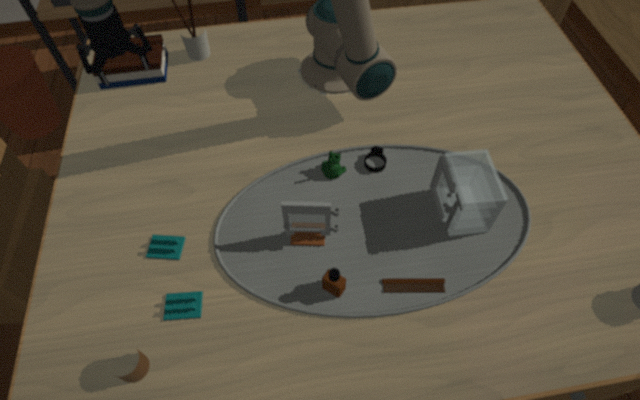

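View pics/top0.png

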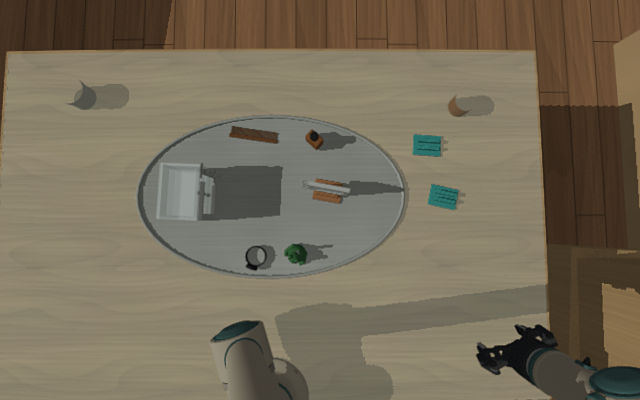

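Candidates for the stand: wooden one with the door on the tray (scene px 308,238 / top px 327,191), two teal look-alikes (scene 165,247 and 183,305), comb (brown, 413,285). I choose the wooden one with the door. Checking in a close crop.

Run:
```python
from h import *
import pickle
s=pickle.load(open('scene0.pkl','rb'));t=pickle.load(open('top0.pkl','rb'))
a=cv2.resize(s['frame'][135:300,265:525],None,fx=3,fy=3,interpolation=cv2.INTER_CUBIC)[:, :780]
cv2.imwrite('pics/crop_s.png',a)
b=cv2.resize(t['frame'][150:230,145:365],None,fx=3.6,fy=3.6,interpolation=cv2.INTER_CUBIC)
cv2.imwrite('pics/crop_t.png',b)
```

```text
(no output)
```

View pics/crop_s.png

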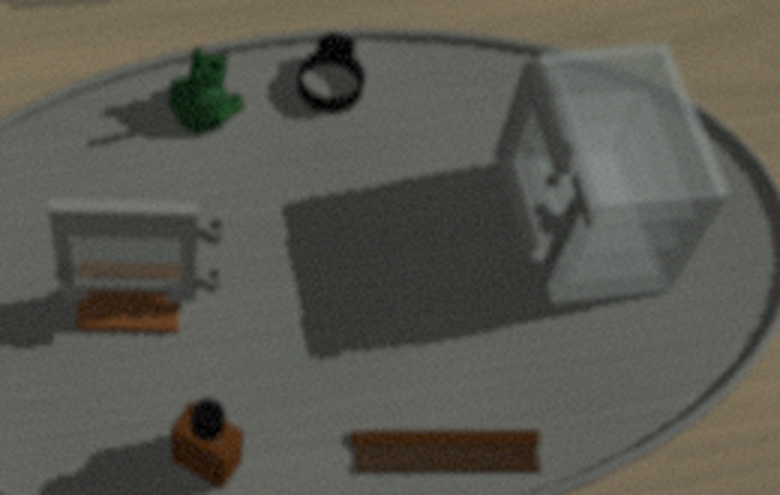

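View pics/crop_t.png

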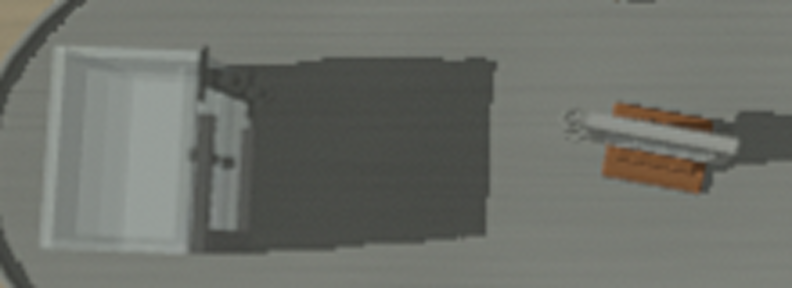

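Run:
```python
from h import *
import pickle
t=pickle.load(open('top0.pkl','rb'))
f=lambda p:np.array(p)/3.6+[145,150]
c=f([(55,48),(207,48),(190,252),(42,250)])
print('chest',onplane(t,c,.146).round(3).tolist())
d=f([(590,119),(737,144)])
for z in(.137,.141):print('door',onplane(t,d,z).round(3).tolist())
print('doordepth',depthpt(t,f([(600,122),(650,130),(720,142)])).round(3).tolist())
print('standbase',depthpt(t,f([(650,110),(650,170),(690,175),(610,170)])).round(3).tolist())
print('tray z',depthpt(t,[(300,220),(210,240),(350,230)]).round(4).tolist(),'table',depthpt(t,[(100,300),(400,50)]).round(4).tolist())
print('chesttop depth',depthpt(t,f([(120,48),(45,150),(120,248),(198,150)])).round(3).tolist())
hsv=cv2.cvtColor(t['frame'],cv2.COLOR_BGR2HSV)
```

```text
chest [[0.63, 0.258, 0.146], [0.629, 0.153, 0.146], [0.489, 0.162, 0.146], [0.491, 0.263, 0.146]]
door [[0.58, -0.112, 0.137], [0.562, -0.214, 0.137]]
door [[0.58, -0.112, 0.141], [0.562, -0.213, 0.141]]
doordepth [[0.578, -0.118, 0.137], [0.572, -0.153, 0.137], [0.564, -0.202, 0.136]]
standbase [[0.6, -0.156, 0.013], [0.552, -0.156, 0.011], [0.548, -0.188, 0.015], [0.552, -0.125, 0.015]]
tray z [[0.4881, -0.0832, 0.0066], [0.4326, 0.1725, 0.0033], [0.4589, -0.2254, 0.0043]] table [[0.2649, 0.4821, 0.0025], [0.9941, -0.3823, -0.0025]]
chesttop depth [[0.63, 0.213, 0.146], [0.571, 0.325, 0.004], [0.492, 0.21, 0.147], [0.56, 0.161, 0.136]]
```

Crops confirm: wooden stand (crop_s 128,310) carries the aluminium-framed door, sockets toward the chest (crop_s 210,230/210,280); chest front faces world −y, with the hinge strip at its +x end (crop_t 235,80). Door is already nearly in the "open 90°" orientation. Next: wrist view from above.

```bash
python3 -m crank '[[0.05,-0.035,-0.017,0,0,-6],[0.1,-0.07,-0.034,0,0,-12],[0.15,-0.105,-0.051,0,0,-20],[0.2,-0.14,-0.07,0,0,-28],[0.25,-0.175,-0.085,0,0,-36],[0.3,-0.21,-0.1,0,0,-44],[0.35,-0.24,-0.12,0,0,-50],[0.4,-0.28,-0.14,0,0,-56],[0.46,-0.315,-0.155,0,0,-56],[0.513,-0.35,-0.17,0,0,-56],[0.513,-0.35,-0.17,0,0,-56],[0.513,-0.35,-0.17,0,0,-56],[0.513,-0.35,-0.17,0,0,-56]]' 1
python3 - <<'E'
from h import *
import pickle
im=grab('wrist'); pickle.dump(im,open('wrist1.pkl','wb')); cv2.imwrite('pics/wrist1.png',cv2.resize(im['frame'],(800,500),interpolation=cv2.INTER_CUBIC))
E
```

```text
clock: 1.78
position: [0.5592, -0.002, 0.4007]
ee_rot: [-0.001, 0.769, 0.64, -0.001]
contact_force: [-0.1, -0.3, 0.3]
width: 0.085
```

View pics/wrist1.png

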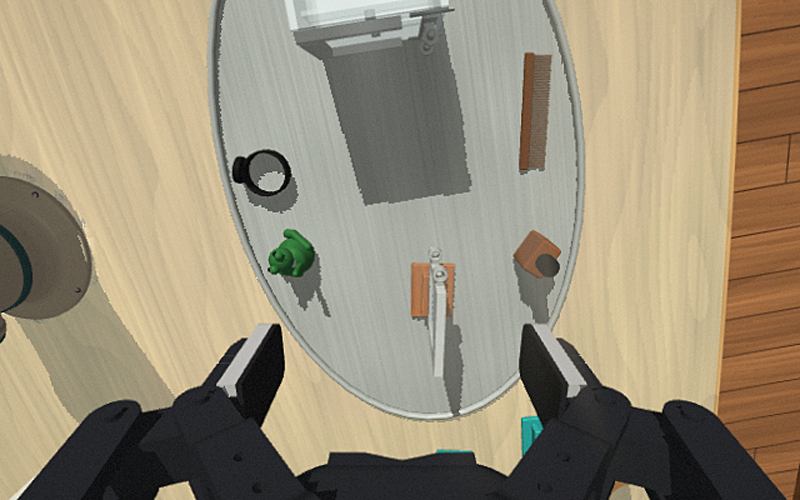

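The wrist view shows the door (top rail 437,290–440,375; sockets 435,255 and 440,275), the chest front (300,30–455,10) and the hinge pintles (430,15–45). Enlarging the two zones.

Run:
```python
from h import *
import pickle
im=pickle.load(open('wrist1.pkl','rb')); f=im['frame']
a=cv2.resize(f[0:60,220:380],None,fx=5,fy=5,interpolation=cv2.INTER_CUBIC)
b=cv2.resize(f[190:310,300:400],None,fx=2.4,fy=2.4,interpolation=cv2.INTER_CUBIC)
b=cv2.rotate(f[185:310,315:385],cv2.ROTATE_90_COUNTERCLOCKWISE); b=cv2.resize(b,None,fx=4,fy=4,interpolation=cv2.INTER_CUBIC)
c=np.zeros((580,800,3),np.uint8); c[:300]=a; c[300:580,:500]=b
cv2.imwrite('pics/w1c.png',c)
```

```text
(no output)
```

View pics/w1c.png

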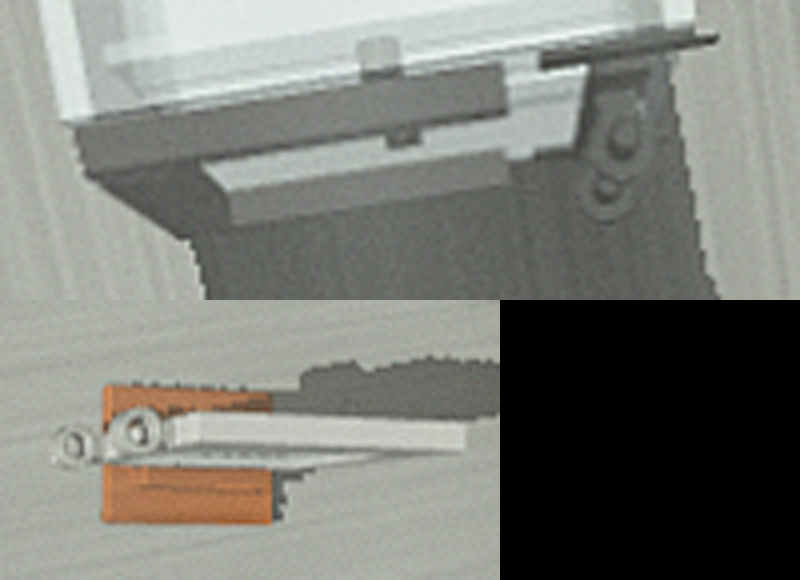

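Run:
```python
from h import *
import pickle
im=pickle.load(open('wrist1.pkl','rb'))
g=lambda p:np.array([(315+69-(y-300)/4, 185+x/4) for x,y in p])
k=lambda p:np.array(p)/5.+[220,0]
r=onplane(im,g([(180,431),(466,441)]),.137); print('rail mid ends',r.round(4).tolist(),np.linalg.norm(r[1]-r[0])); v=r[1]-r[0]; print('yaw',np.degrees(np.arctan2(v[1],v[0])))
print('sock up',onplane(im,g([(136,431)]),.116).round(4),'low',onplane(im,g([(75,447)]),.046).round(4))
o,d=rays(im,[[300,200]]);print(o)
# chest
c=onplane(im,k([(75,123),(510,68),(693,33)]),.146);print('chest front top',c.round(4).tolist())
v=c[0]-c[2];print('yaw owny',np.degrees(np.arctan2(v[1],v[0])),np.linalg.norm(v))
print('pint up top',onplane(im,k([(622,133)]),.120).round(4),'sh up',onplane(im,k([(618,140)]),.106).round(4))
print('pint lo top',onplane(im,k([(604,186)]),.050).round(4),'sh lo',onplane(im,k([(604,192)]),.036).round(4))
print(depthpt(im,k([(622,133),(604,188),(300,100),(450,85)])).round(4).tolist())
```

```text
rail mid ends [[0.5793, -0.1036, 0.137], [0.5585, -0.214, 0.137]] 0.11239893892748831
yaw -100.68066561428117
sock up [[ 0.5822 -0.0964  0.116 ]] low [[ 0.5815 -0.0977  0.046 ]]
[0.57271588 0.0761543  0.54342362]
chest front top [[0.492, 0.1642, 0.146], [0.5876, 0.1571, 0.146], [0.6277, 0.1567, 0.146]]
yaw owny 176.8298060145386 0.13589563214390166
pint up top [[0.6118 0.1441 0.12  ]] sh up [[0.6119 0.145  0.106 ]]
pint lo top [[0.6112 0.1431 0.05  ]] sh lo [[0.6121 0.1435 0.036 ]]
[[0.6131, 0.1464, 0.1057], [0.6121, 0.1443, 0.0373], [0.5407, 0.1613, 0.1363], [0.5742, 0.1579, 0.1374]]
```

Measurements are consistent (rail 0.112 m, door top 0.137, sockets' axes agree, both pintles agree at ≈(0.612, 0.144)). Descend over the door.

```bash
python3 -m crank '[[-0.04,0.01,0.055,0,0,0],[-0.08,0.02,0.11,0,0,0],[-0.115,0.03,0.155,0,0,0],[-0.14,0.036,0.195,0,0,0],[-0.153,0.0388,0.225,0,0,0],[-0.153,0.0388,0.25,0,0,0],[-0.153,0.0388,0.27,0,0,0],[-0.153,0.0388,0.285,0,0,0],[-0.153,0.0388,0.294,0,0,0],[-0.153,0.0388,0.294,0,0,0],[-0.153,0.0388,0.294,0,0,0]]' 0.5 20
python3 - <<'E'
from h import *
im=grab('wrist'); cv2.imwrite('pics/wrist2.png',im['frame'][100:400,120:540])
E
```

```text
clock: 3.2
position: [0.5694, -0.1597, 0.1075]
ee_rot: [-0.0, 0.769, 0.639, -0.0]
contact_force: [-0.1, 0.9, 0.2]
width: 0.0424
```

View pics/wrist2.png

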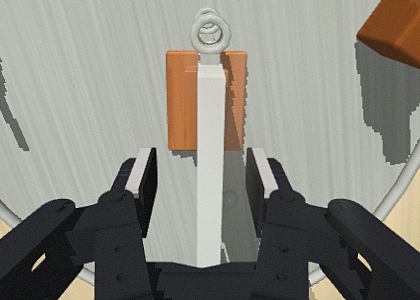

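Door rail sits at crop x≈210 between pads centred at ≈203 (image right = tool +y), so about 2.5 mm off centre. Correct, then close gently.

```bash
python3 -m crank '[[0,0.0025,0,0,0,0],[0,0.0025,0,0,0,0],[0,0.0025,0,0,0,0],[0,0.0025,0,0,0,0],[0,0.0025,0,0,0,0],[0,0.0025,0,0,0,0],[0,0.0025,0,0,0,0]]' 0 20; python3 -c "
from h import *
s=manip.get_state();print(s['contact_force'],s['moment'])"
```

```text
clock: 4.12
position: [0.5725, -0.1603, 0.1082]
ee_rot: [0.001, 0.769, 0.639, 0.0]
contact_force: [0.5, 1.0, 5.2]
width: 0.0096
[0.49243063 0.9666252  5.20829145] [ 0.00624786 -0.15769458 -0.02740584]
```

```bash
python3 -m crank '[[0,0,0,0,0,0],[0,0,-0.006,0,0,0],[0,0,-0.014,0,0,0],[0,0,-0.024,0,0,0],[0,0,-0.034,0,0,0],[0.01,0,-0.034,0,0,0],[0.035,0,-0.034,0,0,-1.5],[0.07,0,-0.034,0,0,-3],[0.11,-0.002,-0.034,0,0,-5],[0.15,-0.003,-0.034,0,0,-7],[0.18,-0.003,-0.034,0,0,-7.5],[0.2,-0.003,-0.034,0,0,-7.5],[0.2108,-0.0034,-0.034,0,0,-7.5],[0.2108,-0.0034,-0.034,0,0,-7.5],[0.2108,-0.0034,-0.034,0,0,-7.5]]' 0 50
python3 - <<'E'
from h import *
import pickle
s=manip.get_state();print(s['contact_force'],s['moment'])
im=grab('wrist'); pickle.dump(im,open('wrist3.pkl','wb'))
cv2.imwrite('pics/wrist3.png',cv2.resize(im['frame'][0:230,220:480],(780,690),interpolation=cv2.INTER_CUBIC)[:600])
E
```

```text
clock: 6.0
position: [0.6074, 0.0467, 0.1421]
ee_rot: [0.001, 0.726, 0.688, -0.0]
contact_force: [-0.2, 0.6, -2.0]
width: 0.0088
[-0.17880809  0.59144135 -1.95586462] [0.02391481 0.01617269 0.02631605]
```

View pics/wrist3.png

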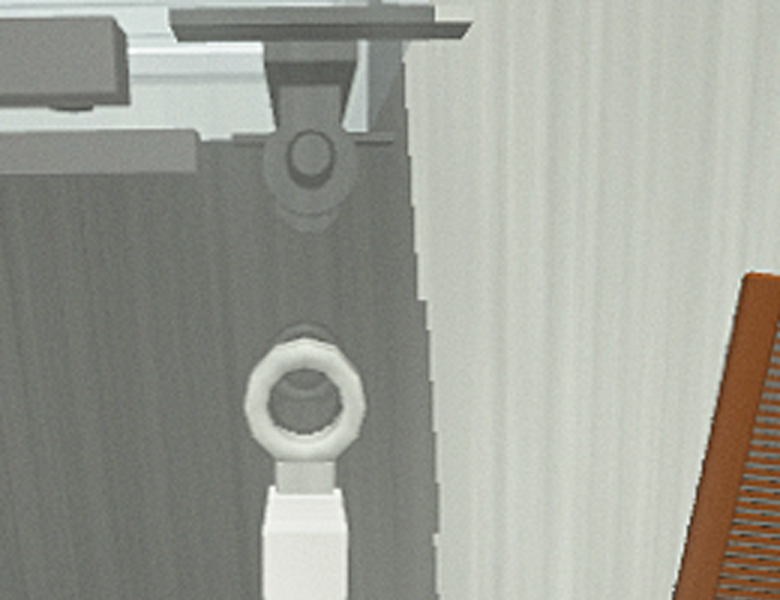

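The picture shows the upper pintle at (311,152) on its shoulder and the held upper socket at (305,400), almost in line. Compute the relative offset.

Run:
```python
from h import *
import pickle
im=pickle.load(open('wrist3.pkl','rb')); s=manip.get_state()
q=s['ee_rot'];Rt=R.from_quat([q[1],q[2],q[3],q[0]]).as_matrix()
k=lambda p:np.array(p)/3.+[220,0]
P=onplane(im,k([(311,152)]),.120)[0]; S=onplane(im,k([(305,399)]),.150)[0]; S2=onplane(im,k([(305,407)]),.136)[0]; Sh=onplane(im,k([(311,171)]),.106)[0]
print('pint',P,'shoulder',Sh,'sock',S,S2); print('d tool',Rt.T@(P-S),Rt.T@(Sh-S2))
print('radius sock mm',np.ptp(onplane(im,k([(246,400),(366,400)]),.150)[:,0]),'pintle d',np.ptp(onplane(im,k([(288,152),(333,152)]),.12)[:,0]),'shoulder d',np.ptp(onplane(im,k([(263,171),(359,171)]),.106)[:,0]))
e=onplane(im,k([(175,40),(465,38)]),.13);v=e[0]-e[1];print('strip yaw',np.degrees(np.arctan2(v[1],v[0])), 'tool y',np.degrees(np.arctan2(Rt[1,1],Rt[0,1])))
w=onplane(im,k([(306,490),(306,600)]),.171);v=w[0]-w[1];print('door yaw',np.degrees(np.arctan2(v[1],v[0])))
d=im['range_z']; print(depthpt(im,k([(311,150),(305,345),(306,560),(270,180)])))
```

```text
pint [0.61268248 0.14455483 0.12      ] shoulder [0.61272282 0.14315012 0.106     ] sock [0.60987001 0.11045122 0.15      ] [0.60975118 0.10762975 0.136     ]
d tool [0.03423475 0.00094355 0.02996761] [0.03565801 0.00102654 0.02996632]
radius sock mm 0.016168127226196427 pintle d 0.006919447446663618 shoulder d 0.01609688738786552
strip yaw 177.3160884016209 tool y -3.072632905013764
door yaw 86.96579710676046
[[0.6128898  0.14640465 0.10614839]
 [0.61024757 0.11750581 0.14942941]
 [0.60905721 0.09384316 0.17086585]
 [0.60574268 0.14216829 0.10535347]]
```

```bash
python3 -m crank '[[0.012,0.0005,0,0,0,0],[0.024,0.001,0,0,0,0],[0.031,0.001,0,0,0,0],[0.035,0.001,0,0,0,0],[0.035,0.001,0,0,0,0],[0.035,0.001,0,0,0,0]]'
python3 - <<'E'
from h import *
import pickle
s=manip.get_state();print(s['contact_force'],s['moment'])
im=grab('wrist'); pickle.dump(im,open('wrist4.pkl','wb'))
cv2.imwrite('pics/wrist4.png',cv2.resize(im['frame'][80:180,260:390],(780,600),interpolation=cv2.INTER_CUBIC))
E
```

```text
clock: 6.8
position: [0.6103, 0.0813, 0.1421]
ee_rot: [0.001, 0.726, 0.688, -0.0]
contact_force: [0.5, 0.5, -3.4]
width: 0.0094
[ 0.49250743  0.52024627 -3.40486511] [-0.00747521 -0.04644818  0.0356753 ]
```

View pics/wrist4.png

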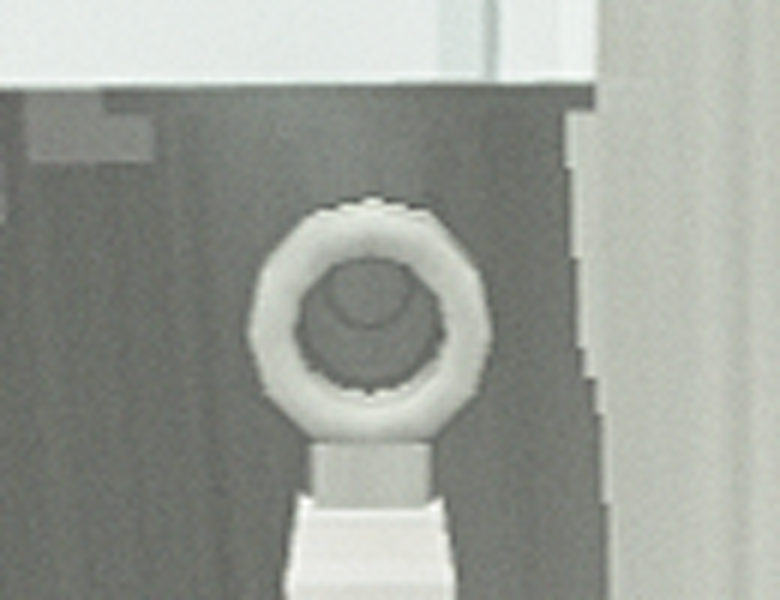

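Run:
```python
from h import *
import pickle
im=pickle.load(open('wrist4.pkl','rb')); s=manip.get_state()
q=s['ee_rot'];Rt=R.from_quat([q[1],q[2],q[3],q[0]]).as_matrix()
k=lambda p:np.array(p)/6.+[260,80]
P=onplane(im,k([(370.5,286)]),.120)[0]
for px,z in(((370,321),.150),((370,325),.150)):
    S=onplane(im,k([px]),z)[0]; print(P,S,(Rt.T@(P-S))*1000)
print('tip d',np.linalg.norm(np.diff(onplane(im,k([(330,286),(412,286)]),.12),axis=0)),'sock',np.linalg.norm(np.diff(onplane(im,k([(249,322),(491,322)]),.15),axis=0)),'bore',np.linalg.norm(np.diff(onplane(im,k([(295,325),(445,325)]),.15),axis=0)))
print((onplane(im,k([(370,202),(370,443)]),.15)))
```

```text
[0.61283062 0.14418962 0.12      ] [0.612758  0.1449143 0.15     ] [-0.68616518  0.07466882 30.00090077]
[0.61283062 0.14418962 0.12      ] [0.61274369 0.14464718 0.15      ] [-0.41865625  0.07459311 30.00060135]
tip d 0.0067301758623904305 sock 0.016332991845147894 bore 0.010127516522327627
[[0.61317636 0.15272335 0.15      ]
 [0.61231394 0.13662441 0.15      ]]
```

```bash
python3 -m crank '[[-0.0004,0,0.005,0,0,0],[-0.0004,0,0.01,0,0,0],[-0.0004,0,0.014,0,0,0],[-0.0004,0,0.016,0,0,0],[-0.0004,0,0.018,0,0,0],[-0.0004,0,0.02,0,0,0],[-0.0004,0,0.022,0,0,0],[-0.0004,0,0.022,0,0,0]]'
```

```text
clock: 7.85
position: [0.6102, 0.0808, 0.1199]
ee_rot: [0.001, 0.726, 0.688, -0.0]
contact_force: [0.9, -0.8, -1.8]
width: 0.009
```

Sockets are engaged ~6 mm without resistance. Continue slowly.

```bash
python3 -m crank '[[0,0,0.0015,0,0,0],[0,0,0.003,0,0,0],[0,0,0.0045,0,0,0],[0,0,0.006,0,0,0],[0,0,0.006,0,0,0]]'; python3 -m crank '[[0,0,0.0005,0,0,0],[0,0,0.001,0,0,0],[0,0,0.001,0,0,0]]'
```

```text
clock: 8.48
position: [0.6101, 0.0808, 0.1138]
ee_rot: [0.001, 0.726, 0.688, -0.0]
contact_force: [-0.6, 1.3, -1.7]
width: 0.0088
clock: 8.85
position: [0.6101, 0.0809, 0.1127]
ee_rot: [0.001, 0.726, 0.688, -0.0]
contact_force: [-0.4, 0.5, -2.1]
width: 0.0092
```

```bash
for i in 1 2; do python3 -m crank '[[0,0,0.0004,0,0,0],[0,0,0.0008,0,0,0],[0,0,0.0008,0,0,0]]'; done
```

```text
clock: 9.22
position: [0.6102, 0.0808, 0.1122]
ee_rot: [0.001, 0.726, 0.688, -0.0]
contact_force: [-1.2, -0.4, 1.1]
width: 0.009
clock: 9.6
position: [0.6103, 0.0807, 0.1121]
ee_rot: [0.001, 0.726, 0.688, 0.0]
contact_force: [-1.4, -1.2, 5.4]
width: 0.0091
```

Force rose from −2 to +5 N at exactly 30 mm of drop: both sockets are home. Open slightly to a loose cage around the door.

```bash
python3 -m crank '[[0,0,0,0,0,0],[0,0,0,0,0,0],[0,0,0,0,0,0],[0,0,0,0,0,0]]' 0.27; python3 -c "
from h import *
s=manip.get_state();print(s['qpos'].round(2),s['contact_force'],s['moment'])"
```

```text
clock: 10.1
position: [0.6102, 0.0808, 0.1118]
ee_rot: [0.001, 0.726, 0.688, -0.0]
contact_force: [0.1, -0.8, 0.1]
width: 0.0234
[ 0.02  0.42  1.59 -0.    1.13  0.07] [ 0.10457374 -0.80467378  0.05752005] [ 0.00675824 -0.0591327   0.019915  ]
```

```bash
python3 -m crank '[[0.0002,-0.0045,0,0,0,4],[0.0006,-0.0089,0,0,0,8],[0.0014,-0.0133,0,0,0,12],[0.0025,-0.0176,0,0,0,16],[0.0039,-0.0219,0,0,0,20],[0.0055,-0.026,0,0,0,24],[0.0075,-0.03,0,0,0,28],[0.0097,-0.0339,0,0,0,32],[0.0122,-0.0376,0,0,0,36],[0.015,-0.0411,0,0,0,40],[0.018,-0.0445,0,0,0,44],[0.0212,-0.0476,0,0,0,48],[0.0246,-0.0504,0,0,0,52],[0.0282,-0.0531,0,0,0,56],[0.032,-0.0554,0,0,0,60],[0.032,-0.0554,0,0,0,60],[0.032,-0.0554,0,0,0,60],[0.032,-0.0554,0,0,0,60]]'
python3 - <<'E'
from h import *
im=grab('wrist'); cv2.imwrite('pics/wrist5.png',im['frame'])
E
```

```text
clock: 12.35
position: [0.5568, 0.1155, 0.1117]
ee_rot: [0.001, 0.972, 0.233, 0.0]
contact_force: [-0.1, 1.0, -0.2]
width: 0.0229
```

View pics/wrist5.png

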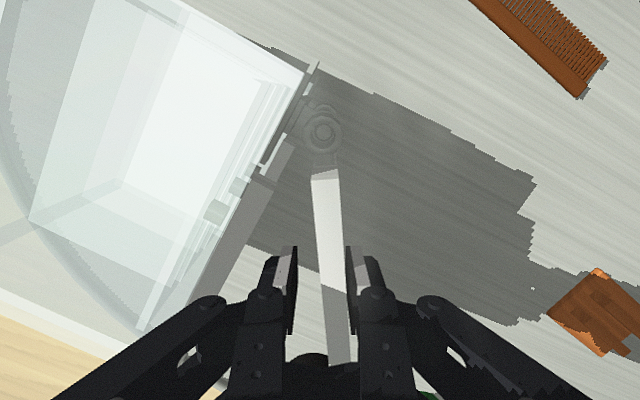

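Door hangs on the pintle (socket at 322,132), panel between the jaws at about 60°, with chest untouched. Now lift out, go to the outside face, close the fingers and come down for the last push.

```bash
python3 -m crank '[[0,0,-0.01,0,0,0],[0,0,-0.02,0,0,0],[0,0,-0.035,0,0,0],[0,0,-0.05,0,0,0],[0,0,-0.055,0,0,0],[-0.015,0.022,-0.055,0,0,0],[-0.03,0.045,-0.055,0,0,0],[-0.03,0.045,-0.055,0,0,0]]' && python3 -m crank '[[0,0,0,0,0,0],[0,0,0,0,0,0],[0,0,0,0,0,0],[0,0,0.01,0,0,0],[0,0,0.02,0,0,0],[0,0,0.03,0,0,0],[0,0,0.038,0,0,0],[0,0,0.042,0,0,0],[0,0,0.042,0,0,0]]' 0
python3 - <<'E'
from h import *
im=grab('scene'); cv2.imwrite('pics/scene6.png',cv2.resize(im['frame'][100:260,380:560],None,fx=3.5,fy=3.5,interpolation=cv2.INTER_CUBIC))
E
```

```text
clock: 13.4
position: [0.55, 0.0606, 0.1668]
ee_rot: [0.001, 0.973, 0.232, 0.0]
contact_force: [0.6, -1.3, 1.0]
width: 0.0232
clock: 14.52
position: [0.55, 0.0605, 0.1245]
ee_rot: [0.001, 0.973, 0.232, -0.0]
contact_force: [-1.1, 0.6, 0.0]
width: 0.0001
```

```bash
python3 -m crank '[[-0.002,-0.0065,0,0,0,3],[-0.0039,-0.013,0,0,0,6],[-0.005,-0.02,0,0,0,9],[-0.0058,-0.0273,0,0,0,12],[-0.006,-0.0345,0,0,0,15],[-0.0059,-0.0417,0,0,0,18],[-0.0051,-0.0488,0,0,0,21],[-0.0041,-0.0558,0,0,0,24],[-0.0026,-0.0622,0,0,0,27],[-0.0009,-0.0686,0,0,0,30],[-0.0009,-0.0686,0,0,0,30],[-0.0009,-0.0686,0,0,0,30]]'
python3 - <<'E'
from h import *
s=manip.get_state(); p=np.array(s['position'][:2]); a=np.array([.6128,.1442]); u=np.radians(87); x=np.array([np.cos(u),np.sin(u)])
print('n',(a-p)@x,'force',s['contact_force'])
im=grab('wrist'); cv2.imwrite('pics/wrist7.png',im['frame'])
E
```

```text
clock: 16.08
position: [0.5187, 0.1212, 0.125]
ee_rot: [0.001, 1.0, -0.027, 0.001]
contact_force: [-0.2, -0.4, 0.6]
width: -0.0
n 0.027913374270818896 force [-0.20908038 -0.37760195  0.63280649]
```

View pics/wrist7.png

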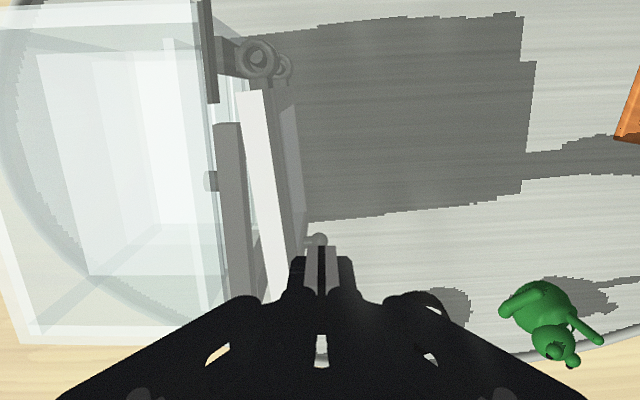

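Door is within ~8° of shut, fingers on its outside. Push gently in small steps while watching force.

```bash
python3 -m crank '[[0,-0.0015,0,0,0,0],[0,-0.003,0,0,0,0],[0,-0.0045,0,0,0,0],[0,-0.006,0,0,0,0],[0,-0.007,0,0,0,0],[0,-0.007,0,0,0,0]]';  python3 -m crank '[[0,-0.001,0,0,0,0],[0,-0.002,0,0,0,0],[0,-0.003,0,0,0,0],[0,-0.004,0,0,0,0],[0,-0.004,0,0,0,0]]'
```

```text
clock: 16.88
position: [0.5191, 0.1282, 0.1249]
ee_rot: [0.001, 1.0, -0.028, 0.001]
contact_force: [-0.2, 0.9, -0.0]
width: 0.0001
clock: 17.5
position: [0.5192, 0.1307, 0.1249]
ee_rot: [0.002, 1.0, -0.027, 0.001]
contact_force: [-0.8, -5.3, 1.6]
width: 0.0001
```

```bash
python3 -m crank '[[0,0.001,0,0,0,0],[0,0.003,0,0,0,0],[0,0.008,0,0,0,0],[0,0.018,0,0,0,0],[0,0.03,-0.01,0,0,0],[0,0.045,-0.03,0,0,0],[0,0.06,-0.06,0,0,0],[0,0.07,-0.1,0,0,0],[0,0.08,-0.14,0,0,0],[0,0.08,-0.18,0,0,0],[0.03,0.08,-0.2,0,0,0],[0.05,0.08,-0.2,0,0,0],[0.05,0.08,-0.2,0,0,0]]'
python3 - <<'E'
from h import *
import pickle
im=grab('wrist'); sc=grab('scene'); pickle.dump((im,sc),open('end.pkl','wb'))
P=np.array([[.6128,.1442,.12],[.55,.15,.14]]); q=proj(im,P); print(q)
a=sc['frame'][130:250,410:550]; a=cv2.resize(a,(400,343),interpolation=cv2.INTER_CUBIC)
c,r=q.mean(0).astype(int); r0=max(0,r-75);c0=max(0,min(490,c-75)); b=cv2.resize(im['frame'][r0:r0+150,c0:c0+150],(400,400*min(150,400-r0)//150),interpolation=cv2.INTER_CUBIC); print(r0,c0)
o=np.zeros((400,800,3),np.uint8); o[:343,:400]=a; o[:b.shape[0],400:]=b; cv2.imwrite('pics/end.png',o)
E
```

```text
clock: 19.12
position: [0.5652, 0.0482, 0.3256]
ee_rot: [0.003, 1.0, -0.028, 0.001]
contact_force: [-0.6, -0.2, 0.4]
width: -0.0003
[[226.54432902 128.40424064]
 [224.35875358 191.77725381]]
85 150
```

View pics/end.png

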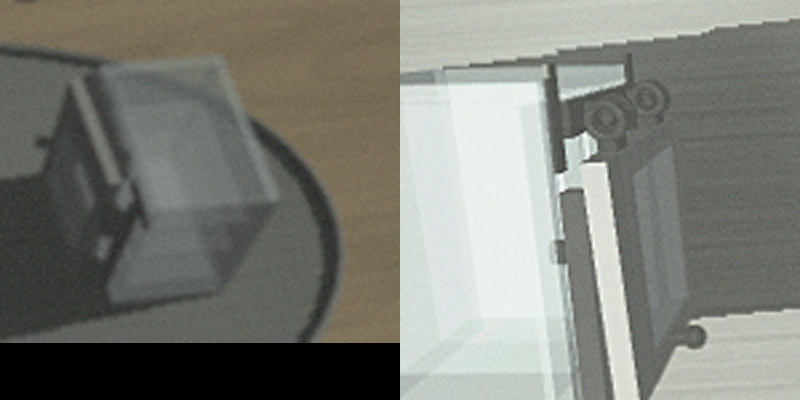

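Run:
```python
from h import *
import pickle
im,_=pickle.load(open('end.pkl','rb')); k=lambda p:(np.array(p)-[400,0])/(400/150)+[150,85]
a=np.array([.6128,.1442]);u=np.radians(87);x=np.array([np.cos(u),np.sin(u)]);y=np.array([-x[1],x[0]])
# rail white mask -> points on z=.141 ; chest-frame coords relative to the hinge axis
f=im['frame'];g=f.min(2)
for row in range(150,250,8):
    w=np.where(g[row,195:265]>190)[0]+195
    w=w[w>=215-0] if len(w) else w
    if len(w)<3: continue
    P=onplane(im,[(w.min()-.5,row),(w.max()+.5,row)],.141)[:,:2]-a
    print(row,w.min(),w.max(),'along y',(P@y*1000).round(1),'x',(P@x*1000).round(1))
d=depthpt(im,k([(597,200),(608,300),(620,390),(575,300),(580,380)]));Q=d[:,:2]-a;print('depth y,x,z',np.c_[Q@y,Q@x,d[:,2]].round(4))
```

```text
150 215 227 along y [19.1 19.2] x [ 8.1 -4.9]
158 219 228 along y [27.2 27.3] x [ 4.9 -5.2]
166 221 229 along y [35.4 35.5] x [ 3.6 -5.5]
174 222 230 along y [43.8 43.8] x [ 3.4 -5.8]
182 223 231 along y [52.2 52.3] x [ 3.2 -6.1]
190 224 232 along y [60.8 60.8] x [ 2.9 -6.5]
198 225 233 along y [69.5 69.6] x [ 2.7 -6.8]
206 227 234 along y [78.4 78.4] x [ 1.4 -7.1]
214 228 236 along y [87.4 87.4] x [ 1.2 -8.4]
222 229 251 along y [96.5 96.6] x [  0.9 -23.8]
230 230 254 along y [105.8 105.9] x [  0.7 -26.4]
238 231 239 along y [115.2 115.3] x [ 0.4 -9.4]
depth y,x,z [[ 0.0294 -0.0002  0.1405]
 [ 0.0701  0.      0.1373]
 [ 0.1084 -0.0017  0.1383]
 [ 0.0702  0.0133  0.137 ]
 [ 0.1202  0.0273  0.0996]]
```

Run:
```python
from h import *
import pickle
im,_=pickle.load(open('end.pkl','rb')); f=im['frame']; d=im['range_z']
a=np.array([.6128,.1442]);u=np.radians(87);x=np.array([np.cos(u),np.sin(u)]);y=np.array([-x[1],x[0]])
for row in (160,175,190,205,220,235):
    c=np.arange(205,242); D=depthpt(im,[(q,row) for q in c]); Q=D[:,:2]-a
    print(row,' '.join(f'{q}:{f[row,q].min()}/{X*1000:.0f}/{z*1000:.0f}' for q,X,z in zip(c,Q@x,D[:,2])))
im2=grab('wrist');print(np.abs(im2['frame'].astype(int)-f).mean())
```

```text
160 205:225/17/147 206:202/16/147 207:173/16/143 208:165/28/106 209:198/28/102 210:114/15/136 211:113/14/136 212:116/13/137 213:120/12/135 214:113/11/137 215:114/-97/468 216:124/9/137 217:112/8/136 218:112/7/136 219:168/5/140 220:228/4/140 221:216/3/140 222:216/2/141 223:212/1/140 224:215/-0/140 225:216/-2/141 226:211/-2/140 227:218/-4/141 228:222/-4/140 229:157/-5/140 230:96/-5/135 231:99/-5/133 232:100/-6/130 233:102/-6/127 234:103/-6/123 235:100/-6/119 236:99/-6/115 237:97/-6/109 238:111/-6/108 239:127/-4/95 240:122/-4/91 241:123/-5/88
175 205:223/19/146 206:204/17/147 207:188/16/147 208:119/16/145 209:95/16/143 210:85/23/118 211:98/22/117 212:120/14/137 213:114/14/137 214:116/13/136 215:118/12/137 216:120/11/137 217:117/9/137 218:120/9/136 219:116/7/137 220:108/7/136 221:125/6/135 222:225/3/140 223:215/2/140 224:218/1/140 225:215/0/140 226:211/-1/139 227:217/-2/141 228:215/-3/141 229:217/-4/140 230:217/-5/141 231:153/-6/139 232:92/-6/137 233:99/-6/132 234:99/-6/129 235:97/-6/126 236:101/-6/122 237:100/-7/118 238:101/-7/114 239:104/-7/110 240:115/-7/105 241:122/-5/94
190 205:219/2
[... 1492 characters left out ...]
/139 233:211/-3/139 234:215/-4/138 235:212/-6/140 236:214/-7/140 237:188/-8/138 238:87/-8/136 239:101/-8/132 240:101/-8/128 241:104/-8/123
235 205:211/26/146 206:213/25/146 207:213/24/145 208:191/23/146 209:186/21/147 210:189/21/146 211:195/19/146 212:191/18/147 213:194/18/145 214:199/16/146 215:167/16/145 216:129/15/143 217:146/21/123 218:138/20/123 219:116/14/137 220:116/13/136 221:121/12/137 222:118/11/137 223:118/10/137 224:122/8/137 225:118/8/135 226:122/6/136 227:101/5/136 228:92/6/132 229:100/6/127 230:142/6/124 231:224/1/137 232:214/-1/138 233:211/-2/138 234:216/-3/139 235:213/-4/138 236:213/-5/138 237:211/-6/138 238:218/-7/137 239:212/-9/139 240:81/-8/134 241:90/-8/130
5.95174609375
```

Door is on the hinge but numerically ~2° ajar (gap at free edge ≈4 mm more than at hinge): it eased back when the fingers left. Press it again more slowly and check while held.

```bash
cat > gap.py <<'E'
from h import *
s=manip.get_state();im=grab('wrist');f=im['frame'].min(2)
a=np.array([.6128,.1442]);u=np.radians(87);x=np.array([np.cos(u),np.sin(u)]);y=np.array([-x[1],x[0]])
print(s['clock'],np.round(s['position'],4),np.round(s['contact_force'],1))
for yy in (25,40,55,70,90,110):
    # scan chest-x from +14 to -14 on the rail plane; bright run = rail
    X=np.arange(14,-16,-.25)/1000; P=np.c_[a+y*yy/1000+X[:,None]*x,np.full(len(X),.141)]; q=proj(im,P)
    ok=(q[:,0]>=0)&(q[:,0]<639)&(q[:,1]>=0)&(q[:,1]<399)
    if not ok.all(): print(yy,'out');continue
    v=cv2.remap(f.astype(np.float32),q[:,0].astype(np.float32)[None],q[:,1].astype(np.float32)[None],cv2.INTER_LINEAR)[0]
    b=np.where((v>170)&(X<.009))[0]
    print(yy,(X[b[0]]*1000,X[b[-1]]*1000,len(b)) if len(b) else None)
E
python3 -m crank '[[-0.02,0,0.04,0,0,0],[-0.05,0,0.08,0,0,0],[-0.05,0,0.12,0,0,0],[-0.05,-0.01,0.16,0,0,0],[-0.05,-0.02,0.19,0,0,0],[-0.05,-0.04,0.2,0,0,0],[-0.05,-0.06,0.2,0,0,0],[-0.05,-0.068,0.2,0,0,0],[-0.05,-0.068,0.2,0,0,0]]'; python3 gap.py
python3 -m crank '[[0,-0.001,0,0,0,0],[0,-0.002,0,0,0,0],[0,-0.003,0,0,0,0],[0,-0.004,0,0,0,0],[0,-0.005,0,0,0,0],[0,-0.006,0,0,0,0],[0,-0.007,0,0,0,0],[0,-0.008,0,0,0,0],[0,-0.008,0,0,0,0]]'; python3 gap.py
```

```text
clock: 20.4
position: [0.5167, 0.1185, 0.1253]
ee_rot: [0.003, 1.0, -0.027, 0.0]
contact_force: [-0.2, 0.6, 0.3]
width: -0.0002
20.4 [0.5167 0.1185 0.1253] [-0.2  0.6  0.3]
25 (np.float64(8.75), np.float64(-5.0), 56)
40 (np.float64(4.0), np.float64(-5.75), 40)
55 (np.float64(3.5), np.float64(-6.5), 41)
70 (np.float64(2.5), np.float64(-7.25), 40)
90 (np.float64(1.5), np.float64(-15.5), 42)
110 None
clock: 21.58
position: [0.5173, 0.1262, 0.1252]
ee_rot: [0.003, 1.0, -0.027, 0.0]
contact_force: [0.6, -0.3, 0.5]
width: -0.0002
21.575 [0.5173 0.1262 0.1252] [ 0.6 -0.3  0.5]
25 (np.float64(8.75), np.float64(-5.0), 56)
40 (np.float64(4.0), np.float64(-5.75), 40)
55 (np.float64(3.5), np.float64(-6.25), 40)
70 (np.float64(2.75), np.float64(-15.75), 42)
90 (np.float64(1.75), np.float64(-7.75), 39)
110 None
```

```bash
python3 -m crank '[[0,-0.0007,0,0,0,0],[0,-0.0015,0,0,0,0],[0,-0.0022,0,0,0,0],[0,-0.003,0,0,0,0],[0,-0.003,0,0,0,0],[0,-0.003,0,0,0,0]]'; python3 gap.py; python3 -m crank '[[0,-0.0005,0,0,0,0],[0,-0.001,0,0,0,0],[0,-0.0015,0,0,0,0],[0,-0.0015,0,0,0,0]]'; python3 gap.py
```

```text
clock: 22.38
position: [0.5174, 0.1292, 0.1252]
ee_rot: [0.003, 1.0, -0.027, -0.0]
contact_force: [-0.6, -0.4, -0.1]
width: -0.0
22.375 [0.5174 0.1292 0.1252] [-0.6 -0.4 -0.1]
25 (np.float64(8.75), np.float64(-4.25), 53)
40 (np.float64(5.25), np.float64(-4.5), 40)
55 (np.float64(4.75), np.float64(-4.75), 39)
70 (np.float64(4.5), np.float64(-15.75), 53)
90 (np.float64(2.75), np.float64(-5.0), 32)
110 None
clock: 22.92
position: [0.5175, 0.1305, 0.1252]
ee_rot: [0.003, 1.0, -0.027, 0.0]
contact_force: [-1.0, -1.7, 0.5]
width: -0.0002
22.925 [0.5175 0.1305 0.1252] [-1.  -1.7  0.5]
25 (np.float64(8.75), np.float64(-4.0), 52)
40 (np.float64(5.75), np.float64(-4.0), 40)
55 (np.float64(5.75), np.float64(-4.0), 40)
70 (np.float64(4.75), np.float64(-15.75), 54)
90 (np.float64(2.75), np.float64(-3.75), 27)
110 None
```

Outer face now runs parallel to the chest (−4.0 at all stations): shut. Hold, then back off very slowly and watch.

```bash
python3 -m crank '[[0,0,0,0,0,0],[0,0,0,0,0,0],[0,0,0,0,0,0],[0,0,0,0,0,0],[0,0.0002,0,0,0,0],[0,0.0004,0,0,0,0],[0,0.0006,0,0,0,0],[0,0.0008,0,0,0,0],[0,0.001,0,0,0,0],[0,0.0012,0,0,0,0],[0,0.0014,0,0,0,0],[0,0.0016,0,0,0,0],[0,0.0018,0,0,0,0],[0,0.002,0,0,0,0],[0,0.0022,0,0,0,0],[0,0.0025,0,0,0,0],[0,0.003,0,0,0,0],[0,0.0035,0,0,0,0],[0,0.004,0,0,0,0]]'; python3 gap.py;python3 -m crank '[[0,0.002,0,0,0,0],[0,0.004,0,0,0,0],[0,0.006,0,0,0,0],[0,0.008,0,0,0,0],[0,0.008,0,0,0,0]]'; python3 gap.py
```

```text
clock: 25.35
position: [0.5173, 0.1265, 0.1252]
ee_rot: [0.003, 1.0, -0.027, -0.0]
contact_force: [-0.5, 0.1, -0.9]
width: -0.0
25.35 [0.5173 0.1265 0.1252] [-0.5  0.1 -0.9]
25 (np.float64(8.75), np.float64(-4.25), 53)
40 (np.float64(5.25), np.float64(-4.5), 40)
55 (np.float64(5.0), np.float64(-4.75), 40)
70 (np.float64(4.5), np.float64(-15.75), 47)
90 (np.float64(2.5), np.float64(-5.5), 33)
110 None
clock: 26.02
position: [0.5168, 0.1182, 0.1252]
ee_rot: [0.003, 1.0, -0.027, -0.0]
contact_force: [0.6, -0.8, 0.4]
width: 0.0001
26.025 [0.5168 0.1182 0.1252] [ 0.6 -0.8  0.4]
25 (np.float64(8.75), np.float64(-4.25), 53)
40 (np.float64(5.25), np.float64(-4.75), 41)
55 (np.float64(4.75), np.float64(-5.0), 40)
70 (np.float64(4.25), np.float64(-5.25), 39)
90 (np.float64(2.5), np.float64(-15.75), 46)
110 None
```

```bash
python3 -m crank '[[0,0.005,0,0,0,0],[0,0.01,0,0,0,0],[0,0.02,-0.01,0,0,0],[0,0.03,-0.04,0,0,0],[0,0.04,-0.08,0,0,0],[0,0.06,-0.12,0,0,0],[0.02,0.07,-0.16,0,0,0],[0.05,0.07,-0.19,0,0,0],[0.05,0.07,-0.19,0,0,0],[0.05,0.07,-0.19,0,0,0]]'; python3 gap.py; python3 -m crank '[[0,0,0,0,0,0],[0,0,0,0,0,0],[0,0,0,0,0,0],[0,0,0,0,0,0],[0,0,0,0,0,0],[0,0,0,0,0,0],[0,0,0,0,0,0],[0,0,0,0,0,0],[0,0,0,0,0,0],[0,0,0,0,0,0]]'; python3 gap.py
```

```text
clock: 27.32
position: [0.5618, 0.0466, 0.315]
ee_rot: [0.003, 1.0, -0.027, -0.001]
contact_force: [-0.4, 0.8, -0.3]
width: 0.0001
27.325 [0.5618 0.0466 0.315 ] [-0.4  0.8 -0.3]
25 (np.float64(5.5), np.float64(-4.25), 40)
40 (np.float64(5.0), np.float64(-4.5), 39)
55 (np.float64(4.75), np.float64(-5.0), 40)
70 (np.float64(4.25), np.float64(-5.25), 39)
90 (np.float64(2.5), np.float64(-5.75), 34)
110 (np.float64(3.0), np.float64(-15.75), 54)
clock: 28.62
position: [0.5615, 0.0467, 0.3146]
ee_rot: [0.003, 1.0, -0.027, -0.002]
contact_force: [-0.2, 0.3, 0.1]
width: -0.0002
28.625 [0.5615 0.0467 0.3146] [-0.2  0.3  0.1]
25 (np.float64(5.0), np.float64(-4.0), 37)
40 (np.float64(5.0), np.float64(-4.5), 39)
55 (np.float64(4.75), np.float64(-4.75), 39)
70 (np.float64(4.25), np.float64(-5.25), 39)
90 (np.float64(2.5), np.float64(-5.75), 34)
110 (np.float64(3.25), np.float64(-15.75), 54)
```

Stable but ~1.5° short of where it was held. There's time (28.6 of 61 s): one more, lighter push with a much slower release.

```bash
python3 -m crank '[[-0.02,0,0.04,0,0,0],[-0.05,0,0.08,0,0,0],[-0.05,0,0.12,0,0,0],[-0.05,-0.01,0.16,0,0,0],[-0.05,-0.02,0.185,0,0,0],[-0.05,-0.04,0.19,0,0,0],[-0.05,-0.06,0.19,0,0,0],[-0.05,-0.074,0.19,0,0,0],[-0.05,-0.08,0.19,0,0,0],[-0.05,-0.0805,0.19,0,0,0],[-0.05,-0.081,0.19,0,0,0],[-0.05,-0.0815,0.19,0,0,0],[-0.05,-0.082,0.19,0,0,0],[-0.05,-0.0825,0.19,0,0,0],[-0.05,-0.083,0.19,0,0,0],[-0.05,-0.083,0.19,0,0,0],[-0.05,-0.083,0.19,0,0,0]]'; python3 gap.py
```

```text
clock: 30.8
position: [0.5154, 0.1307, 0.1243]
ee_rot: [0.003, 1.0, -0.027, -0.002]
contact_force: [-0.8, -3.5, 1.3]
width: 0.0002
30.8 [0.5154 0.1307 0.1243] [-0.8 -3.5  1.3]
25 (np.float64(8.75), np.float64(-4.0), 52)
40 (np.float64(5.75), np.float64(-4.0), 40)
55 (np.float64(5.75), np.float64(-4.0), 40)
70 (np.float64(4.75), np.float64(-15.75), 55)
90 (np.float64(2.5), np.float64(-4.0), 27)
110 None
```

```bash
for i in 1 2; do python3 -m crank '[[0,0.0001,0,0,0,0],[0,0.0002,0,0,0,0],[0,0.0003,0,0,0,0],[0,0.0004,0,0,0,0],[0,0.0005,0,0,0,0],[0,0.0006,0,0,0,0],[0,0.0007,0,0,0,0],[0,0.0008,0,0,0,0],[0,0.0008,0,0,0,0],[0,0.0008,0,0,0,0]]' >/dev/null; python3 gap.py|sed -n '1p;3,4p;6p'; done; python3 -m crank '[[0,0.0003,0,0,0,0],[0,0.0006,0,0,0,0],[0,0.001,0,0,0,0],[0,0.0015,0,0,0,0],[0,0.002,0,0,0,0],[0,0.003,0,0,0,0],[0,0.005,0,0,0,0],[0,0.01,0,0,0,0],[0,0.01,0,0,0,0]]'; python3 gap.py
```

```text
32.1 [0.5153 0.1299 0.1243] [-0.8  1.   0.1]
40 (np.float64(5.5), np.float64(-4.25), 40)
55 (np.float64(5.5), np.float64(-4.5), 41)
90 (np.float64(2.75), np.float64(-4.75), 31)
33.4 [0.5153 0.1291 0.1243] [-0.3  0.8 -0.2]
40 (np.float64(5.25), np.float64(-4.5), 40)
55 (np.float64(5.0), np.float64(-4.5), 39)
90 (np.float64(2.75), np.float64(-5.25), 33)
clock: 34.58
position: [0.5147, 0.1187, 0.1244]
ee_rot: [0.003, 1.0, -0.027, -0.002]
contact_force: [0.2, -0.5, -0.2]
width: -0.0005
34.575 [0.5147 0.1187 0.1244] [ 0.2 -0.5 -0.2]
25 (np.float64(8.75), np.float64(-4.25), 53)
40 (np.float64(5.25), np.float64(-4.5), 40)
55 (np.float64(5.0), np.float64(-4.75), 40)
70 (np.float64(4.5), np.float64(-5.0), 39)
90 (np.float64(2.25), np.float64(-15.75), 45)
110 None
```

Rest position is reproducible and within about 1° of the held-shut pose. Withdraw, final numeric check, hand in.

```bash
python3 -m crank '[[0,0.005,0,0,0,0],[0,0.01,0,0,0,0],[0,0.02,-0.01,0,0,0],[0,0.03,-0.04,0,0,0],[0,0.04,-0.08,0,0,0],[0,0.06,-0.12,0,0,0],[0.02,0.07,-0.16,0,0,0],[0.05,0.07,-0.19,0,0,0],[0.05,0.07,-0.19,0,0,0],[0.05,0.07,-0.19,0,0,0],[0.05,0.07,-0.19,0,0,0]]'; python3 gap.py
python3 - <<'E'
from h import *
import pickle
s0=pickle.load(open('scene0.pkl','rb'));s=grab('scene')
d=np.abs(s0['frame'].astype(int)-s['frame']).max(2)
for n,(c,r) in dict(frog=(333,168),watch=(375,160),flacon=(334,283),comb=(413,285)).items(): print(n,np.median(d[r-14:r+15,c-14:c+15]),d[r-14:r+15,c-14:c+15].mean().round(1))
w=grab('wrist');print('rail z',np.median([depthpt(w,proj(w,[[*(np.array([.6128,.1442])+np.array([-.9986,.0523])*t),.141]]).round())[0,2] for t in np.arange(.03,.09,.004)]))
E
```

```text
clock: 36.0
position: [0.56, 0.0476, 0.3135]
ee_rot: [0.003, 1.0, -0.027, -0.003]
contact_force: [0.2, 0.2, -0.2]
width: 0.0001
36.0 [0.56   0.0476 0.3135] [ 0.2  0.2 -0.2]
25 (np.float64(5.5), np.float64(-4.0), 39)
40 (np.float64(5.0), np.float64(-4.5), 39)
55 (np.float64(4.75), np.float64(-4.75), 39)
70 (np.float64(4.5), np.float64(-5.25), 40)
90 (np.float64(2.5), np.float64(-5.75), 34)
110 (np.float64(3.25), np.float64(-15.75), 55)
frog 5.0 6.0
watch 5.0 6.0
flacon 5.0 6.5
comb 5.0 5.0
rail z 0.13968841991967385
```

```bash
python3 -c "
from rig import job
print(job.sign_off())"
```

```text
the job is handed in; nothing more can be done
None
```

I took the door out of the wooden stand and lowered it onto both pintles. I then swung it shut, let go, withdrew the gripper and handed the job in at about 36 s.

- **Hinge fit:** the wrist camera located the true hinge axis. The sockets slid down freely and met resistance at 30 mm of drop, exactly home height. The top rail read z ≈ 0.140 m against an expected 0.141 m.
- **Forces:** at the points I read, the wrist force stayed at or below about 5.5 N.
- **Tray items:** frog, watch, flacon and comb showed no change in the scene picture beyond image noise.
- **Not perfect:** there is no latch, and each time I let go the door eased back slightly. After a third, slower release, it rests about 1 to 1.5° off the pose it held when pressed against the fascia. That leaves roughly 2 mm at the free edge. It stayed at that angle over about a second after an earlier release. I judged it shut, but it is not pressed hard against the fascia.

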